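# Feed the arch press and set its lever to full

### The job

Nothing needs to be gripped or lifted here. With the fingertips, push the wooden pallet along the bed of the small arch press until it is fully home against the black stop bar; then push the red lever on the grey control box away from the white mark, over the first notch at the yellow mark and on to its far stop at the red mark, so that the platen comes down over the pallet. Leave the pallet flat on the bed and do not disturb the things lying around.

Things in the scene. Friction and masses are not known exactly. Their poses are not given: they have to be found in the camera images.
- press: grey arch press fixed to the table, 300 (x) x 150 (y) mm bed plate 30 mm thick. Origin: centre of the underside, on the table. Its +x is the direction in which the pallet is pushed. Two aluminium guides 14 mm high above the bed run along x, inner faces at y = -42.5 and +42.5 mm.
- bridge (a point): middle of the underside of the press's bridge, 70 mm ahead of the press's origin and 114 mm above the table. The bridge measures 50 (x) x 150 (y) x 36 mm, with a 44 mm wide aluminium cylinder on it up to 185 mm above the table. Under it hangs a steel platen: its underside goes from 78 down to 57 mm above the table as the lever goes to its far stop
- stop_face (a point): middle of the near (-x) face of the black stop bar across the bed, 105 mm ahead (+x) of the press's origin, 39 mm above the table; same axes as the press. The pallet is home when its far end touches this face
- pallet_mid (a point): centre (half-way up) of the loose wooden pallet, 150 (x) x 80 (y) x 18 mm, 250 to 500 g, with a thin brass plate on it; lies on the bed between the guides with about 2.5 mm play each side, its x along the press's x. It starts 45 to 75 mm short of home. Home: 75 mm short of stop_face along the press's x, 39 mm above the table
- lip (a point): centre of the near (-x) upright face of the blue push lip at the pallet's near end, 75 mm behind the pallet's centre; the lip is 64 mm wide (y), 12 mm thick (x) and stands from 48 to 80 mm above the table, this point at 64 mm. A fingertip pushes here in the +x direction; sliding needs 2 to 6 N
- lever (a joint): position of the red lever along its slot, m: 0 = off (white mark, near end), 0.032 = middle of the first notch (yellow mark; it rests there anywhere from 0.025 to 0.039), 0.064 = far stop (red mark). It moves along +x of point paddle. Leaving off, and leaving the notch, each take up to about 9 N; once over the ridges (0.013 and 0.051) it snaps on into the notch or to the far stop and stays there by itself
- paddle (a point): centre of the lever's red paddle, 14 (x) x 36 (y) x 34 mm, at 79 mm above the table (paddle from 62 to 96 mm), on the top of the control box; its +x is the direction in which the lever is to be pushed, its near face lies 7 mm behind this point
- console: grey control box fixed to the table, 170 (x) x 85 (y) x 50 mm high, origin at the centre of its underside; its x is the lever's direction, the lever's first notch lies over the origin
- spool: bystander: red thread spool, 44 mm wide, 52 mm high, upright; origin under its centre
- glue_jar: bystander: amber jar with black cap, 60 mm wide, 75 mm high; origin under its centre
- hammer: bystander: hammer with dark wooden handle, lying; origin under the tool, on the table
- slicker: bystander: pale wooden block 150 x 35 x 30 mm; origin under its centre
- tape: bystander: roll of white tape, 100 mm wide, 20 mm high; origin under its centre
- brush_block: bystander: dark wooden block 50 x 90 x 35 mm; origin under its centre
Mind the look-alikes: they are no part of the job. What is shaped like the part that bears pallet_mid but pink is not meant.

How it is judged (in metres and radians):
On the way, in this order (a step that is already met when the one before it is completed fails the run):
1. the pallet is home against the stop bar, flat on the bed, with the lever still at off (x of pallet_mid in the frame of press between 0.0255 and 0.034 m and z of pallet_mid in the frame of press below 0.043 m and value of joint lever below 0.012 m), for 0.2 s.
2. the lever has been pushed past the first notch to its far stop, the pallet still home (x of pallet_mid in the frame of press between 0.0255 and 0.034 m and z of pallet_mid in the frame of press below 0.043 m and value of joint lever above 0.061 m), for 0.3 s.
At the end, for the whole second after the job is handed in: the pallet lies flat on the bed within 4.5 mm of the stop bar, the lever rests at its far stop (above 0.061 of 0.064 m), and the robot is clear (all of step 2 and velocity of joint lever below 0.01 m/s and angle between pallet_mid's own z axis and vertical below 0.05 rad); the robot touches nothing.
It fails at once if the pallet is lifted or tipped off the bed (more than 8 mm up, or tilted more than 0.2 rad) (z of pallet_mid in the frame of press above 0.047 m or angle between pallet_mid's own z axis and vertical above 0.2 rad).
It fails at once if the lever leaves off for the notch before the pallet is home (value of joint lever above 0.02 m and x of pallet_mid in the frame of press below 0.022 m).
It fails at once if a bystander is moved more than 20 mm (distance of any of spool, glue_jar, hammer, slicker, tape, brush_block from where it was at the start of the episode above 0.02 m).
It also fails if it takes over 51 s, if anything falls off the work surface, if the arm or the gripper's body presses on something with over 40 N, if the wrist force passes 120 N, or if a joint passes its speed limit or range.

### The arm

A 6-joint arm with a two-finger parallel gripper is mounted at the origin on the work surface. World frame = base frame: x ahead of the robot, y to its left, z up, the work surface at z = 0. Lengths are in mm, angles in rad, forces in N, time in s.
With the tool pointing down it reaches from about 300 to 775 mm from the base axis. Payload 14.6 kg.
Tool frame: the origin (TCP) lies at the very end of the fingers, on their centre line; the grasp point (between the pads) lies 19 mm behind it; z points along the fingers, y is the direction in which the jaws open and shut (so a half turn about z gives the same grasp; the last joint's range is limited). The gripper opens to 94 mm and grips with 3 to 60 N. Pads are 16 mm wide; open, the fingers measure 119 mm over their backs; the gripper's body (75 mm by 177 mm) begins 78 mm behind the grasp point.
Start: joints at [-1.389, 0.3, 1.521, -0, 1.321, -0.067], TCP at [135.426, -533.056, 205.446] pointing down, gripper open.
Joint ranges: [-3.03, 3.03], [-0.79, 2.21], [0.23, 2.52], [-1.04, 4.18], [0, 3.07], [-2.55, 2.55]. Speed limits (rad/s): [2.22, 2.22, 2.57, 3.14, 3.14, 3.14].

### API

Orientations are given as a unit quaternion [x, y, z, w].
In Python, from workcell import ctrl gives the robot as it stands. Calls block until the motion is done:
- ctrl.goto(position, orientation): joint-space move of the TCP to a pose.
- ctrl.line_to(position, attitude=None, speed=150, until_force=None): straight line of the TCP; attitude=None keeps the orientation; speed is the mean speed in mm/s. With until_force (N) it stops when the force on the tool has changed by that much, and returns True; else False.
- ctrl.movej(angles): joint-space move.
- ctrl.set_gripper(opening): finger opening in mm; the grip force is fixed at half the most; returns when the fingers have stopped.
- ctrl.sleep(seconds).
- ctrl.ik(position, orientation): joint angles nearest the present ones, or None.
- ctrl.get_state(): the state.
- ctrl.read_camera(name): name is "side" or "top"; returns the picture (420x560x3 uint8, red, green, blue); there is no depth.
- ctrl.camera_info(name): a dict with "mtx" (3x3 intrinsics, pixels), "rvec" (rotation vector, rad) and "tvec" (3), from world to camera coordinates, as OpenCV has them. Camera axes: x right, y down, z forward; pixel columns grow to the right and rows downward; lengths in mm; the calibration is good to about 2 mm. A picture is of the moment at which its call begins. camera_info takes no time and is no camera call.
A pose or a line that the arm cannot do raises ctrl.PlanningError and nothing moves.
- ctrl.finish_job(): hands the job in, once; it reports no verdict.
The state is a dict: "t": time; "joints": joint angles; "joint_vel": joint speeds; "tau": joint torques, N m; "tcp_pos": TCP position; "tcp_rot": TCP orientation; "contact_force": force on the tool from outside, world axes, zero at the start; "moment": the same for the moment, N m; "gripper_width": finger opening in mm.
Only numpy, scipy, OpenCV 4.12 (cv2) and the standard library are available. Lean on these libraries where they do the work, as an engineer would, in place of code of your own. Each camera call takes 0.05 s, during which the arm holds its last target.

## Working session

There is one attempt and no reset: what is moved stays moved. The work goes in short steps, each a Python script; the robot and the scene stay as the last script left them, time stands still between calls to the robot, and variables do not carry over. Pictures are saved under pics/ and viewed, and the job is handed in when it is done.

```bash
mkdir -p pics; ls; python3 - <<'E'
from workcell import ctrl
import cv2
for n in("top","side"):
    im=ctrl.read_camera(n); cv2.imwrite(f"pics/{n}0.png",im[:,:,::-1])
    i=ctrl.camera_info(n); print(n,i)
s=ctrl.get_state(); print(s['t'],s['tcp_pos'],s['tcp_rot'],s['gripper_width'])
E
```

```text
pics
top {'mtx': array([[456.11592811,   0.        , 274.34598636],
       [  0.        , 456.11592811, 203.29737272],
       [  0.        ,   0.        ,   1.        ]]), 'rvec': array([ 2.15925548, -2.21546043,  0.1027084 ]), 'tvec': array([  -5.08514464,  459.96058399, 1586.09889421])}
side {'mtx': array([[412.83894176,   0.        , 282.22626067],
       [  0.        , 412.83894176, 208.3806326 ],
       [  0.        ,   0.        ,   1.        ]]), 'rvec': array([ 0.24243303, -2.65061518,  1.50025525]), 'tvec': array([ 457.20305523,  130.59453404, 1055.64513605])}
0.1 [ 135.38157082 -532.83345177  204.95121672] [ 9.92273864e-01  1.24065774e-01 -3.38547444e-05 -5.10705467e-04] 93.88518785559333
```

View pics/top0.png

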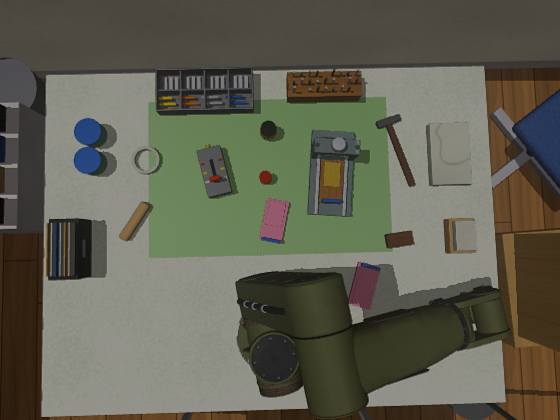

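View pics/side0.png

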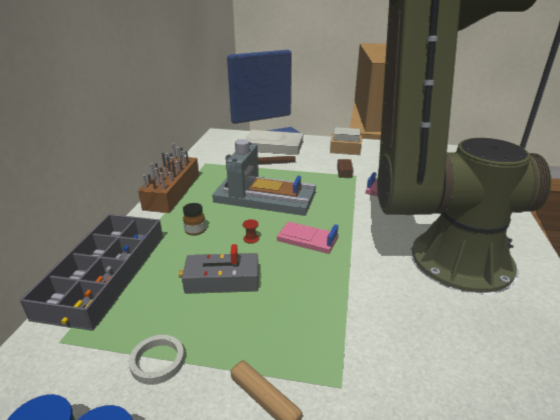

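The top view shows the press around (332,173), with its lip near (330,203) and its bridge at (336,143). The console is at (214,171), with the red paddle at about (214,178). There are pink look-alikes at (275,220) and (364,285). Next I'll zoom in on these.

```bash
python3 - <<'E'
import cv2,numpy as np
t=cv2.imread("pics/top0.png"); s=cv2.imread("pics/side0.png")
f=lambda im,x0,y0,x1,y1,k:cv2.resize(im[y0:y1,x0:x1],None,fx=k,fy=k,interpolation=cv2.INTER_CUBIC)
a=f(t,180,120,380,225,4);cv2.imwrite("pics/top0z.png",a)
b=f(s,170,130,330,300,3.5);cv2.imwrite("pics/side0z.png",b)
E
```

```text
(no output)
```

View pics/top0z.png

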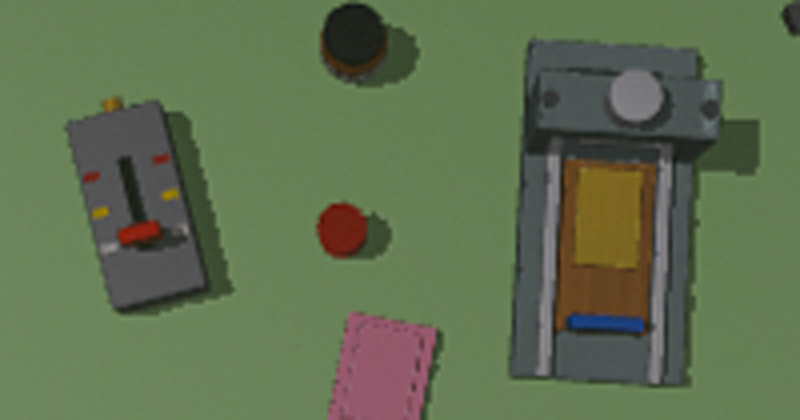

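View pics/side0z.png

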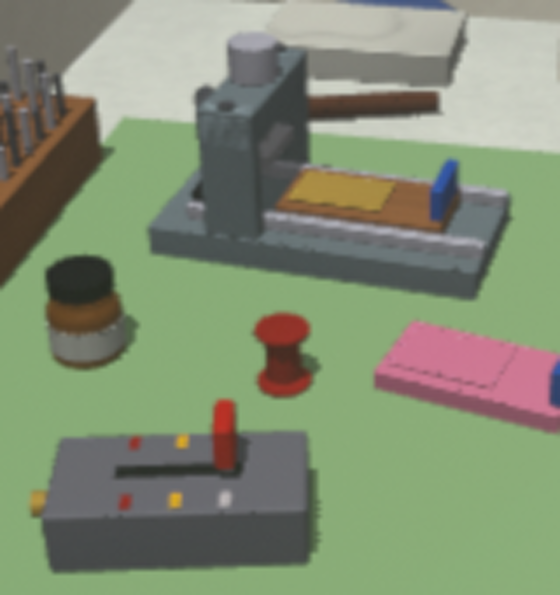

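Press, pallet, lip, console and paddle are all clear in both views. Next come the masks and the ray casts onto planes at known heights.

```bash
cat > h.py <<'E'
import numpy as np,cv2
from workcell import ctrl
def cam(n):
    i=ctrl.camera_info(n);R=cv2.Rodrigues(np.array(i['rvec']))[0];return i['mtx'],R,np.array(i['tvec']).ravel()
def onplane(n,uv,z):
    K,R,t=cam(n);uv=np.atleast_2d(np.array(uv,float))
    d=(R.T@np.linalg.inv(K)@np.c_[uv,np.ones(len(uv))].T).T;o=-R.T@t
    return o+d*((z-o[2])/d[:,2])[:,None]
def proj(n,P):
    i=ctrl.camera_info(n)
    return cv2.projectPoints(np.atleast_2d(np.array(P,float)),np.array(i['rvec']),np.array(i['tvec']),i['mtx'],None)[0].reshape(-1,2)
def mask(hsv,box,lo,hi):
    m=cv2.inRange(hsv,np.array(lo),np.array(hi));o=np.zeros_like(m);x0,y0,x1,y1=box;o[y0:y1,x0:x1]=m[y0:y1,x0:x1];return o
E
python3 - <<'E'
from h import *
np.set_printoptions(precision=1,suppress=True)
im=cv2.imread("pics/top0.png");h=cv2.cvtColor(im,cv2.COLOR_BGR2HSV)
def rect(m,z,name,n="top"):
    ys,xs=np.nonzero(m);r=cv2.minAreaRect(np.c_[xs,ys].astype(np.float32))
    c=onplane(n,[xs.mean(),ys.mean()],z)[0]
    b=onplane(n,cv2.boxPoints(r),z);e=[np.linalg.norm(b[i]-b[(i+1)%4])for i in(0,1)]
    d=[np.degrees(np.arctan2(*(b[(i+1)%4]-b[i])[1::-1])) for i in(0,1)]
    print(name,len(xs),"uv",xs.mean(),ys.mean(),"c",c,"edges",np.array(e),"dir",np.array(d));return c
pb=(305,120,365,225)
rect(mask(h,pb,(105,130,60),(130,255,255)),80,"lip")
rect(mask(h,pb,(20,120,60),(32,255,255)),49,"brass")
rect(mask(h,pb,(5,100,50),(18,255,255)),48,"wood")
cb=(190,135,245,205)
red=mask(h,cb,(0,150,60),(6,255,255))|mask(h,cb,(172,150,60),(180,255,255))
n,l,st,ce=cv2.connectedComponentsWithStats(red)
for i in range(1,n):
    print(st[i],ce[i]); 
    rect(l==i,96 if st[i][4]>25 else 50,"red%d"%i)
ye=mask(h,cb,(20,120,60),(32,255,255));n,l,st,ce=cv2.connectedComponentsWithStats(ye)
for i in range(1,n): rect(l==i,50,"yel%d"%i)
# slot
z4=lambda x,y:(180+(x+.5)/4-.5,120+(y+.5)/4-.5)
print("slot",onplane("top",[z4(125,157),z4(137,222)],50))
print("console corners",onplane("top",[z4(67,122),z4(158,101),z4(207,287),z4(122,309)],50))
print("press bed corners near",onplane("top",[z4(511,376),z4(688,384),z4(530,40),z4(698,50)],30))
print("guides L,R: near,far",onplane("top",[z4(543,375),z4(553,140),z4(655,382),z4(666,150)],44))
print("bridge top",onplane("top",[z4(541,72),z4(722,82),z4(530,128),z4(715,140)],150))
print("cyl",onplane("top",[z4(635,94)],185))
E
```

```text
lip 61 uv 331.2295081967213 200.327868852459 c [ 460. -209.   80.] edges [61.1 10.2] dir [-91.4 177.8]
brass 393 uv 331.48091603053433 173.97201017811705 c [ 554.4 -217.6   49. ] edges [84.9 56. ] dir [ -4.8 -94.3]
wood 484 uv 330.22314049586777 184.1900826446281 c [ 518.9 -212.    48. ] edges [148.5  81.2] dir [ -4.9 -94.4]
[219 159   3   2   5] [219.8 159.4]
red1 5 uv 219.8 159.4 c [614.7 168.8  50. ] edges [6.9 3.5] dir [-91.4 179. ]
[201 163   4   2   5] [202.6 163.6]
red2 5 uv 202.6 163.6 c [601.4 228.5  50. ] edges [10.8  3.1] dir [ -64.4 -154.6]
[209 175  11   6  42] [214.3 177.6]
red3 42 uv 214.26190476190476 177.57142857142858 c [545.2 183.6  96. ] edges [33.9 12.9] dir [ -72.7 -162.7]
yel1 12 uv 207.41666666666666 145.75 c [663.7 211.   50. ] edges [10.4 10.6] dir [-91.3 179.2]
yel2 11 uv 222.27272727272728 168.1818181818182 c [583.7 160.7  50. ] edges [13.8  7. ] dir [-91.4 179. ]
yel3 10 uv 204.3 172.8 c [569.1 223.1  50. ] edges [10.4  7. ] dir [-91.4 179.2]
slot [[617.2 199.7  50. ]
 [560.2 190.2  50. ]]
console corners [[649.2 249.4  50. ]
 [665.8 170.3  50. ]
 [502.2 130.8  50. ]
 [484.9 204.2  50. ]]
press bed corners near [[ 419.7 -131.    30. ]
 [ 408.8 -285.4   30. ]
 [ 717.1 -157.4   30. ]
 [ 704.6 -306.1   30. ]]
guides L,R: near,far [[ 419.1 -157.5   44. ]
 [ 624.4 -173.1   44. ]
 [ 410.6 -254.3   44. ]
 [ 613.2 -271.7   44. ]]
bridge top [[ 661.2 -153.   150. ]
 [ 649.5 -301.   150. ]
 [ 615.1 -142.5  150. ]
 [ 601.6 -293.3  150. ]]
cyl [[ 633.8 -223.7  185. ]]
```

The measurements agree with the sizes given:
- **Press:** bed length 297.5 mm, centre (562.5, -220), yaw -4.55°. The cylinder, found separately, is within 2 mm of where that predicts.
- **Console:** about 169 mm long, yaw about 14°, centre about (576, 190). The paddle is at (545, 183).
- **Lip:** near face about 109 mm behind the press origin, so the push is about 64 mm, inside the 45–75 mm range.

Now for the approach and push.

```bash
cat >> h.py <<'E'
PO=np.array([562.5,-220.]);PY=np.radians(-4.55)
CO=np.array([576.,190.5]);CY=np.radians(14.)
def q(y): return [np.cos(y/2),np.sin(y/2),0,0]
def W(o,y,x,yy,z): return [o[0]+x*np.cos(y)-yy*np.sin(y),o[1]+x*np.sin(y)+yy*np.cos(y),z]
def L(o,y,p): d=np.array(p[:2])-o; return np.array([d@[np.cos(y),np.sin(y)],d@[-np.sin(y),np.cos(y)],p[2]])
E
python3 - <<'E'
from h import *
np.set_printoptions(precision=1,suppress=True)
def st():
    s=ctrl.get_state();print(round(s['t'],2),L(PO,PY,s['tcp_pos']),s['contact_force'],s['gripper_width'])
ctrl.set_gripper(22);st()
ctrl.goto(W(PO,PY,-150,0,180),q(PY));st()
ctrl.line_to(W(PO,PY,-150,0,57));st()
print(ctrl.line_to(W(PO,PY,-100,0,57),speed=30,until_force=2));st()
cv2.imwrite("pics/top1.png",cv2.resize(ctrl.read_camera("top")[100:240,240:400,::-1],None,fx=4,fy=4,interpolation=2))
cv2.imwrite("pics/side1.png",cv2.resize(ctrl.read_camera("side")[110:230,190:340,::-1],None,fx=4,fy=4,interpolation=2))
E
```

```text
1.27 [-400.9 -345.9  205.4] [-0.5 -0.5 -0.3] 21.89133285606599
2.85 [-150.1   -0.6  180.1] [ 0.1 -0.5 -0.6] 21.99875947045731
3.82 [-149.6   -0.3   57.7] [-0.   0.   0.4] 21.71139859838821
True
4.88 [-117.2    0.1   56.6] [-0.3  0.9  0.2] 21.990252654921107
```

View pics/side1.png

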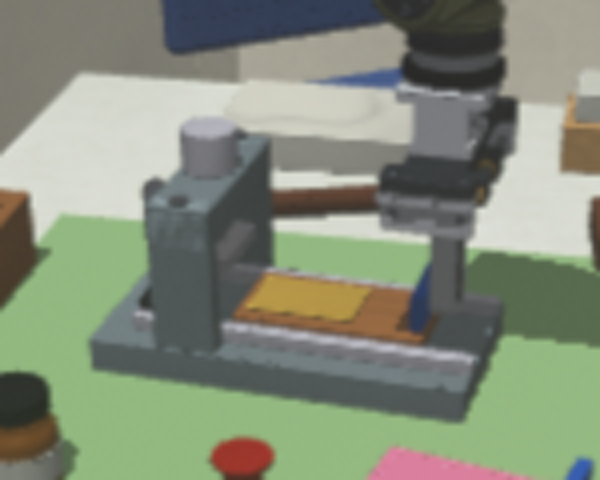

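View pics/top1.png

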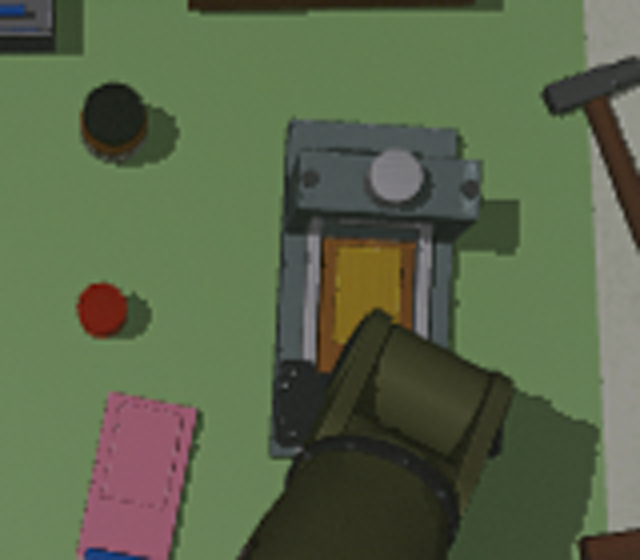

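The fingers touched the lip's face at local x -117, exactly where predicted; in the side crop the fingertip is against the lip at about (425,300). Home should be near x -53.

```bash
python3 - <<'E'
from h import *
np.set_printoptions(precision=1,suppress=True)
def st():
    s=ctrl.get_state();print(round(s['t'],2),L(PO,PY,s['tcp_pos']),s['contact_force'])
print(ctrl.line_to(W(PO,PY,-65,0,57),speed=30,until_force=15));st()
print(ctrl.line_to(W(PO,PY,-43,0,57),speed=15,until_force=15));st()
ctrl.sleep(.3);st()
cv2.imwrite("pics/side2.png",cv2.resize(ctrl.read_camera("side")[110:230,190:340,::-1],None,fx=4,fy=4,interpolation=2))
E
```

```text
False
6.89 [-65.   -0.   57.1] [-0.9  0.8 -0.9]
True
7.73 [-54.2   0.1  56.7] [ 0.5 -0.   0.2]
8.03 [-54.8   0.2  56.4] [-0.   0.1 -0.1]
```

View pics/side2.png

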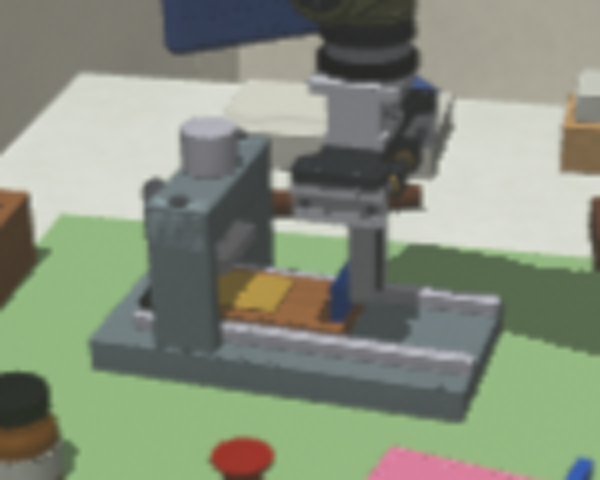

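The push stopped with a 15 N rise at x ≈ -54, where I expected the stop bar (-53). A second, firmer push will show whether that is a hard stop and close any rebound gap.

```bash
python3 - <<'E'
from h import *
np.set_printoptions(precision=1,suppress=True)
def st():
    s=ctrl.get_state();print(round(s['t'],2),L(PO,PY,s['tcp_pos']),s['contact_force'])
print(ctrl.line_to(W(PO,PY,-40,0,57),speed=8,until_force=22));st()
ctrl.sleep(.3);st()
ctrl.line_to(W(PO,PY,-95,0,57),speed=100)
ctrl.line_to(W(PO,PY,-95,0,180));st()
ctrl.set_gripper(0)
ctrl.goto(W(CO,CY,-90,0,180),q(CY));
s=ctrl.get_state();print(s['t'],L(CO,CY,s['tcp_pos']),s['gripper_width'])
for n in("top","side"): cv2.imwrite(f"pics/{n}3.png",ctrl.read_camera(n)[:,:,::-1])
im=cv2.imread("pics/top3.png");h=cv2.cvtColor(im,cv2.COLOR_BGR2HSV)
m=mask(h,(305,120,365,225),(105,130,60),(130,255,255));ys,xs=np.nonzero(m)
print(len(xs),xs.mean(),ys.mean(),L(PO,PY,onplane("top",[xs.mean(),ys.mean()],80)[0]))
cv2.imwrite("pics/top3z.png",cv2.resize(im[100:240,180:380],None,fx=4,fy=4,interpolation=2))
E
```

```text
True
8.75 [-54.4   0.3  56.1] [ 0.3 -0.4 -0.4]
9.05 [-54.6   0.4  55.8] [ 0.2 -0.   0.4]
10.57 [-95.3   0.2 179. ] [ 0.3 -0.6 -0.4]
12.5167 [-89.9  -0.8 180. ] 0.61168666130146
61 331.59016393442624 181.54098360655738 [-38.9   4.4  80. ]
```

View pics/top3z.png

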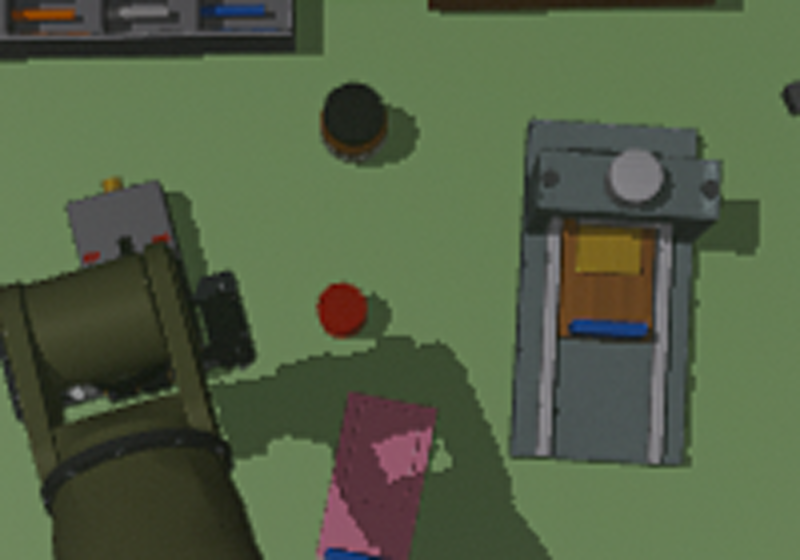

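View pics/side3.png

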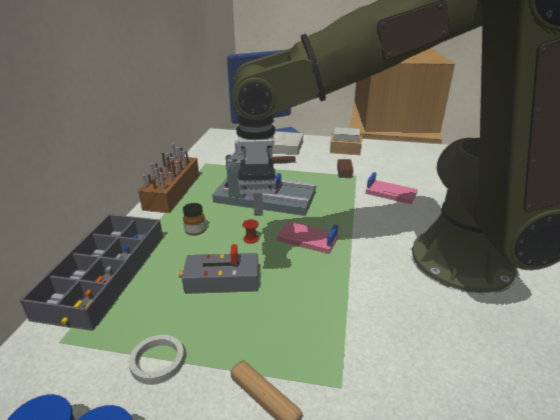

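The lip centre now reads -38.9 mm against the -39 mm expected at home, and both pushes stopped at the same place, so the pallet is home. Next is the lever.

```bash
python3 - <<'E'
from h import *
np.set_printoptions(precision=1,suppress=True)
def st():
    s=ctrl.get_state();print(round(s['t'],2),L(CO,CY,s['tcp_pos']),s['contact_force'])
ctrl.line_to(W(CO,CY,-80,0,68));st()
print(ctrl.line_to(W(CO,CY,-36,0,68),speed=30,until_force=3));st()
cv2.imwrite("pics/side4.png",cv2.resize(ctrl.read_camera("side")[180:310,160:300,::-1],None,fx=4,fy=4,interpolation=2))
E
```

```text
13.52 [-79.6  -0.1  68.8] [0.  0.8 0.2]
True
14.57 [-46.5  -0.   67.6] [-0.7 -0.4  2.1]
```

View pics/side4.png

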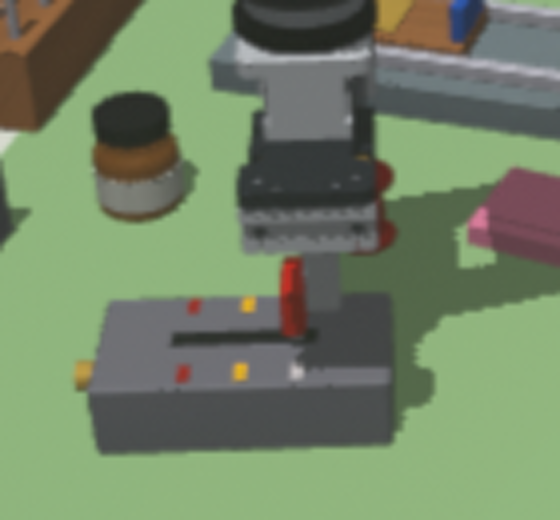

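Contact came at x -46.5 against the -47 expected; in the side crop the finger is right behind the paddle at about (305,290). The far stop should be near x +17.

```bash
python3 - <<'E'
from h import *
np.set_printoptions(precision=1,suppress=True)
def st():
    s=ctrl.get_state();print(round(s['t'],2),L(CO,CY,s['tcp_pos']),s['contact_force'])
r=ctrl.line_to(W(CO,CY,24,0,68),speed=30,until_force=20);print(r);st()
ctrl.sleep(.3);st()
cv2.imwrite("pics/side5.png",cv2.resize(ctrl.read_camera("side")[180:310,160:300,::-1],None,fx=4,fy=4,interpolation=2))
E
```

```text
True
16.5 [15.7  0.  67.6] [-4.4 -0.9  3. ]
16.8 [15.7  0.  67.3] [-3.8 -0.4  3.6]
```

View pics/side5.png

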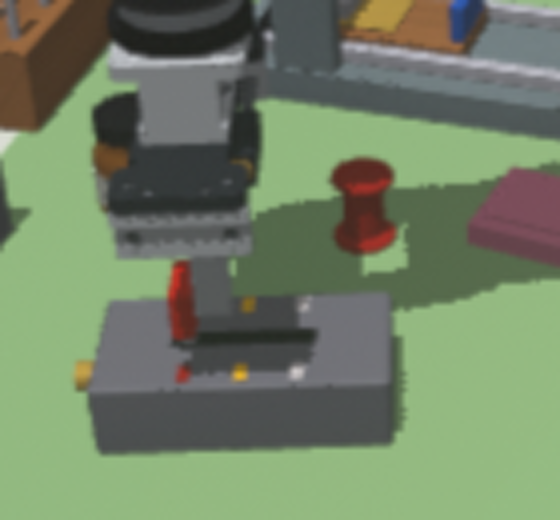

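The lever is at the red mark, with the paddle at about (182,300) in the crop. The finger travelled 62 mm and met a hard stop. I'll back off, retreat and check.

```bash
python3 - <<'E'
from h import *
np.set_printoptions(precision=1,suppress=True)
ctrl.line_to(W(CO,CY,-90,0,68),speed=120)
ctrl.line_to(W(CO,CY,-90,0,200))
ctrl.goto([330,0,250],q(0))
ctrl.sleep(.2)
for n in("top","side"): cv2.imwrite(f"pics/{n}6.png",ctrl.read_camera(n)[:,:,::-1])
s=ctrl.get_state();print(s['t'],s['tcp_pos'],s['contact_force'])
im=cv2.imread("pics/top6.png");h=cv2.cvtColor(im,cv2.COLOR_BGR2HSV)
m=mask(h,(305,120,365,225),(105,130,60),(130,255,255));ys,xs=np.nonzero(m)
print("lip",L(PO,PY,onplane("top",[xs.mean(),ys.mean()],80)[0]))
cb=(190,135,245,205)
red=mask(h,cb,(0,150,60),(6,255,255))|mask(h,cb,(172,150,60),(180,255,255))
n,l,stt,ce=cv2.connectedComponentsWithStats(red);i=1+stt[1:,4].argmax()
print("paddle",stt[i],L(CO,CY,onplane("top",ce[i],96)[0]))
a=cv2.resize(im[110:220,180:380],None,fx=4,fy=4,interpolation=2)
cv2.imwrite("pics/top6z.png",a)
E
```

```text
20.1583 [330.2   0.3 249.7] [-0.3 -0.4 -0.3]
lip [-38.9   3.8  80. ]
paddle [205 157  10   6  38] [31.9  0.5 96. ]
```

View pics/top6z.png

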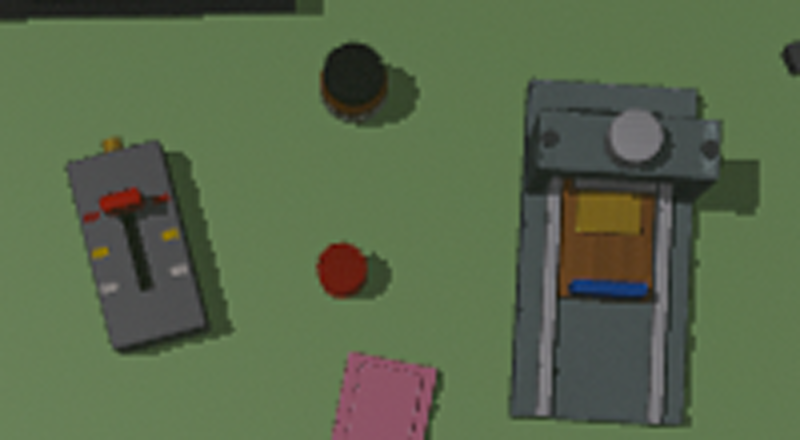

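View pics/side6.png

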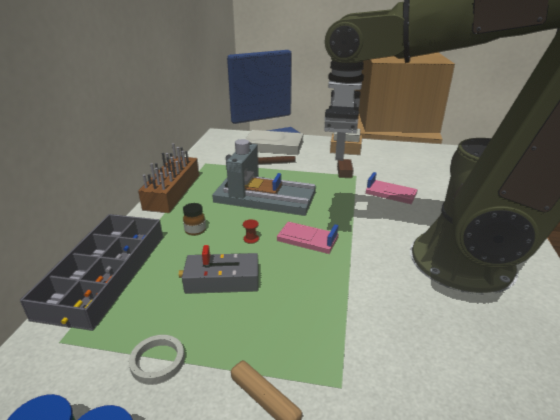

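The paddle is at +31.9 mm (far stop is +32), the lip still reads -38.9 mm, and the bystanders look unmoved. The arm is clear, so I'm handing in.

```bash
python3 -c "
from workcell import ctrl
print(ctrl.finish_job())"
```

```text
the job is handed in; nothing more can be done
None
```

The pallet is home against the stop bar and the red lever is at its far stop. The job was handed in at about 20 s of the 51 s allowed; no verdict is reported.

- **Pallet:** I pushed the lip about 63 mm with both fingertips. Two pushes, stopping at 15 N and then 22 N, ended at the same place. The final picture puts the lip's centre at -38.9 mm in the press frame, against -39 mm for home. It lies flat as far as the pictures show.
- **Lever:** I pushed it with closed fingers over the notch until it met a hard stop. After backing off, the paddle measured +31.9 mm from the console's origin, against +32 mm at the far stop.
- **Surroundings:** No bystander looks moved between the first and last pictures; I compared them by eye and did not measure them. The arm ended well clear of everything.

Nothing failed. One small disagreement: the lip's sideways reading of about 4 mm slightly exceeds the 2.5 mm guide play, which fits my press-centre and calibration error of about 2 mm.

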